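# Empty the last ceramic balls out of a capped shaker jar

### The arm

A 7-joint arm with a two-finger parallel gripper is mounted at the origin on the work surface. World frame = base frame: x ahead of the robot, y to its left, z up, the work surface at z = 0. Lengths are in m, angles in rad, forces in N, time in s.
With the tool pointing down it reaches from about 0.4 to 0.85 m from the base axis. Payload 4.5 kg.
Tool frame: the origin (TCP) lies midway between the tips of the shut fingers; the grasp point (between the pads) lies 19 mm behind it (r.hold_point_z is the distance from the TCP to the grasp point, in m); z points along the fingers, y is the direction in which the jaws open and shut (so a half turn about z gives the same grasp; the last joint's range is limited). The gripper opens to 88 mm and grips with 3 to 60 N. Pads are 18 mm wide; open, the fingers measure 123 mm over their backs; the gripper's body (75 mm by 187 mm) begins 45 mm behind the grasp point.
Start: joints at [1.216, 0.689, -0.195, 1.565, 0.157, 0.902, -0.215], TCP at [0.237, -0.578, 0.239] pointing down, gripper open.
Joint ranges: [-3.01, 3.01], [-0.46, 2.08], [-1.47, 1.51], [0.13, 2.56], [-1, 4.14], [0.04, 2.09], [-2.66, 2.66]. Speed limits (rad/s): [2.57, 2.57, 3.14, 3.14, 3.14, 3.14, 3.14].

### API

Orientations are given as a unit quaternion [x, y, z, w].
In Python, from plant import r gives the robot as it stands. The module is installed in compiled form; this text tells all that it offers.
- The arm moves only by the tool move_arm, never from a script. Its arguments are lists of equal length, an entry for each row: "turn": the turn, a rotation vector about the tool's x, y, z in units of 2 pi rad (1.0 is 2 pi rad), a list of three; "dp": the shift along the tool's x, y, z in units of 2.5 cm (1.0 is 2.5 cm), a list of three; "jaw": the closure, from -1 (fully open) to 1 (shut), so that 0 is half open. In form: {"turn": [[wx, wy, wz], ...], "dp": [[x, y, z], ...], "jaw": [jaw, ...]}. A call has 1 to 10 rows; each row shifts and turns the commanded pose from where the row before left it, along the tool's axes as they then stand; what a row does not reach is not made up. A row lasts 1/12 s, in which the tool goes at most 41.7 mm and 7.16 degrees, less where a joint would pass 70% of its speed; a pose out of reach is approached as far as the arm can. A call with a number of a shift or a turn outside -1 to 1 is refused whole. A call with a gripper value outside its range is refused whole. The fingers move at their own pace and stop on an object; "newtons" is the grip in N (left out, the last holds). Time passes only in rows, so rows that do not move let the fingers close. It gives the time, the measured TCP pose, the force and the opening at its end, in the units of the state.
- r.get_state(): the state, without advancing time (a new reading comes with each control period).
- r.snapshot(name): name is "scene" or "top" or "wrist"; returns a dict with "frame" (400x640x3 uint8, blue, green, red), "mtx" (3x3 intrinsics, pixels), "origin" and "orientation" of the camera in the world; the wrist camera has in their place "tool_from_camera" (4x4, takes a point from camera to tool coordinates, whose origin is the TCP and whose axes are the flange's). Camera axes: x right, y up, looking along -z (the intrinsics and any distortion apply to the point x, -y, -z); pixel columns grow to the right and rows downward; lengths in m; the calibration is good to about 2 mm. A picture is of the moment at which its call begins: read the wrist's pose just before it. There is no depth.
- r.finish_job(): hands the job in, once; it reports no verdict.
The state is a dict: "clock": time; "q": joint angles; "qd": joint speeds; "joint_torque": joint torques, N m; "tool_pos": TCP position; "eef_rot": TCP orientation; "contact_force": force on the tool from outside, world axes, zero at the start; "moment": the same for the moment, N m; "opening": opening from 0.0 (shut) to 1.0 (fully open).
Only numpy, scipy, OpenCV 4.12 (cv2) and the standard library are available. Lean on these libraries where they do the work, as an engineer would, in place of code of your own. Each camera call takes 0.05 s, during which the arm holds its last target.

### The job

The last two big ceramic balls will not pass the holes of the shaker jar on the tipping stand. Unscrew its perforated cap, lift it off and set it down flat on the bench, right way up; then swing the crank over to tip the jar towards the open carton, so that both balls roll out of the mouth and come to rest in the carton.

Things in the scene. Friction and masses are not known exactly. Their poses are not given: they have to be found in the camera images.
- stand: Grey fixed stand, base 116 x 60 mm, posts at x = +-44 mm to z = 178; origin under its centre, z up. Between them a clear jar (42 mm wide, bore 36, 110 tall, rim at z = 225) hangs on an axle along the stand's x at z = 160. It tips 126 degrees either way and stays where left (0.2 N m friction). Opposite the carton lies a bare flat rubber mat, 160 x 170 x 3, from 40 to 210 mm off the axle: room for the cap.
- pin (a point): Grip point of the jar's crank, on the dark pin (12 mm thick, 83 long) that points along the stand's -x, to the robot. At the start the pin is straight above the axle line, at stand x = -115, y = 0, z = 220 mm (pin from x = -67 to -150). It circles the axle at 60 mm radius and turns with the jar: crank up = mouth up. May turn in the fingers. Balls roll out beyond about 115 degrees.
- cap: Round aluminium shaker cap with small holes in its flat top, on the jar: 62 mm across, 24 high, 50 g, skirt 20 deep. Origin on its axis at the skirt's lower edge (20 mm below the rim while on), z up. A quarter-turn thread holds it: 60 to 100 degrees anticlockwise from above frees it from its start, then it lifts straight off; clockwise it soon stops. Turns easily, 2 mm play. Grip its sides at any yaw.
- carton: Open brown cardboard carton, fixed, 180 x 150 x 60 mm (its x, y, z), walls and floor 5 mm. It stands beside the stand, long side along the stand's x, centre about 125 mm from the axle, on the stand's +y or -y side (varies). Origin at the centre of its underside, z up. The mouth of the fully tipped jar comes over it.
- ball_a: One of two equal loose white ceramic balls, 18 mm across, 10 g, at the bottom of the clear jar at the start. Origin at its centre. Too big for the holes in the cap.
- ball_b: One of two equal loose white ceramic balls, 18 mm across, 10 g, at the bottom of the clear jar at the start. Origin at its centre. Too big for the holes in the cap.
Things that resemble listed ones, but are neither listed nor needed, are in the scene too. What is meant by the cap is not blue or yellow, and is the smaller of those in its own colour.

How it is judged:
On the way:
1. the cap is off the jar and lies flat, right way up and still on the bench or its mat, with the balls still in the jar (height (world z) of cap below 0.012 m and angle between cap's own z axis and vertical below 0.18 rad and linear speed of cap below 0.05 m/s and z of each of ball_a, ball_b in the frame of stand above 0.08 m), for 0.2 s.
At the end, for the whole second after the job is handed in: Both balls lie inside the carton, below its rim and at rest (under 0.05 m/s), and the cap lies at rest, right way up and flat (within 10 degrees) on the bench or the mat (lower edge under 12 mm high) (x of ball_a in the frame of carton between -0.085 and 0.085 m and y of ball_a in the frame of carton between -0.07 and 0.07 m and z of ball_a in the frame of carton between 0 and 0.05 m and linear speed of each of ball_a, ball_b, cap below 0.05 m/s and x of ball_b in the frame of carton between -0.085 and 0.085 m and y of ball_b in the frame of carton between -0.07 and 0.07 m and z of ball_b in the frame of carton between 0 and 0.05 m and height (world z) of cap below 0.012 m and angle between cap's own z axis and vertical below 0.18 rad); the robot touches nothing.
It also fails if it takes over 67 s, if anything falls off the work surface, if the arm or the gripper's body presses on something with over 40 N, if the wrist force passes 120 N, or if a joint passes its speed limit or range.

## Working session

There is one attempt and no reset: what is moved stays moved. The work goes in short steps, Python scripts to look and compute and a tool call to move; the robot and the scene stay as the last step left them, time stands still between calls to the robot, and variables do not carry over. Pictures are saved under pics/ and viewed, and the job is handed in when it is done.

Besides the shell and the picture viewer there is one more tool, called after "Emit:" by a JSON object that holds its "fn" and its "kwargs", one argument or row to a line. move_arm: Moves the arm, as the interface text tells. Shifts and turns lie within -1 to 1; 1 stands for 2.5 cm of shift or 2 pi rad of turn. Its arguments: {"type":"object","properties":{"turn":{"type":"array","items":{"type":"array","items":{"type":"number","minimum":-1,"maximum":1}}},"dp":{"type":"array","items":{"type":"array","items":{"type":"number","minimum":-1,"maximum":1}}},"jaw":{"type":"array","items":{"type":"number"}},"newtons":{"type":"number"}},"required":["turn","dp","jaw"]}

```bash
mkdir -p pics; cat > h.py <<'E'
import numpy as np, cv2
from scipy.spatial.transform import Rotation as R
from plant import r
def snap(n,f):
    s=r.get_state(); d=r.snapshot(n); cv2.imwrite('pics/'+f,d['frame'])
    if n=='wrist':
        T=np.eye(4);T[:3,:3]=R.from_quat(s['eef_rot']).as_matrix();T[:3,3]=s['tool_pos']
        C=T@np.array(d['tool_from_camera'])
    else:
        C=np.eye(4);o=np.array(d['orientation'])
        C[:3,:3]=R.from_quat(o).as_matrix() if o.size==4 else o
        C[:3,3]=d['origin']
    np.savez('pics/'+f[:-4]+'.npz',K=np.array(d['mtx']),C=C)
    return d
def load(f):
    z=np.load('pics/'+f+'.npz');return z['K'],z['C'],cv2.imread('pics/'+f+'.png')
def ray(K,C,u,v):
    p=np.linalg.inv(K)@np.array([u,v,1.]);d=C[:3,:3]@np.array([p[0],-p[1],-p[2]]);return C[:3,3],d/np.linalg.norm(d)
def onz(K,C,u,v,z):
    o,d=ray(K,C,u,v);return o+d*(z-o[2])/d[2]
def proj(K,C,P):
    p=C[:3,:3].T@(np.array(P)-C[:3,3]);q=K@np.array([p[0],-p[1],-p[2]]);return q[:2]/q[2]
def two(a,b):
    (o1,d1),(o2,d2)=a,b
    A=np.stack([d1,-d2],1);t=np.linalg.lstsq(A,o2-o1,rcond=None)[0]
    p,q=o1+t[0]*d1,o2+t[1]*d2
    return (p+q)/2,np.linalg.norm(p-q)
E
python3 - <<'E'
from h import *
for n in('scene','top','wrist'):
    d=snap(n,n+'0.png');print({k:v for k,v in d.items() if k!='frame'})
print(r.get_state(),r.hold_point_z)
E
```

```text
{'mtx': array([[389.49453135,   0.        , 325.27692085],
       [  0.        , 389.49453135, 196.01220042],
       [  0.        ,   0.        ,   1.        ]]), 'origin': array([0.93189965, 0.34386217, 0.67106154]), 'orientation': array([0.15935752, 0.35691105, 0.83159676, 0.39454597])}
{'mtx': array([[381.10493113,   0.        , 317.70181174],
       [  0.        , 381.10493113, 203.09538065],
       [  0.        ,   0.        ,   1.        ]]), 'origin': array([ 0.43469005, -0.02681661,  0.78025322]), 'orientation': array([ 0.06308591, -0.03819593, -0.69688899,  0.71337716])}
{'mtx': array([[351.05542569,   0.        , 316.16770341],
       [  0.        , 351.05542569, 196.47959106],
       [  0.        ,   0.        ,   1.        ]]), 'tool_from_camera': array([[-1.18709824e-03,  9.64565233e-01,  2.63841811e-01,
         6.89113322e-02],
       [ 9.99999035e-01,  1.33559059e-03, -3.83438676e-04,
        -3.44852761e-04],
       [-7.22236257e-04,  2.63841101e-01, -9.64565888e-01,
        -1.46437053e-01],
       [ 0.00000000e+00,  0.00000000e+00,  0.00000000e+00,
         1.00000000e+00]])}
{'clock': 0.15, 'q': array([ 1.21581483,  0.68980374, -0.19452237,  1.56610043,  0.15727534,
        0.90251545, -0.21508211]), 'qd': array([-0.00264468, -0.00077397, -0.00143295, -0.00204155, -0.00096035,
       -0.00053031,  0.00060793]), 'joint_torque': array([-1.84784862e-03, -5.27860379e+01, -1.26859970e+00, -1.53585666e+01,
       -5.25105558e-02,  3.92417656e-03,  1.05553331e-04]), 'tool_pos': array([ 0.23669611, -0.57791622,  0.23808764]), 'eef_rot': array([ 9.81159153e-01,  1.93199891e-01, -1.83555895e-04, -6.96415118e-04]), 'contact_force': array([ 1.1438814 ,  0.17865493, -0.37406574]), 'moment': array([ 0.00392838,  0.00169685, -0.01210838]), 'opening': 0.9970382148254313} 0.0187
```

View pics/scene0.png

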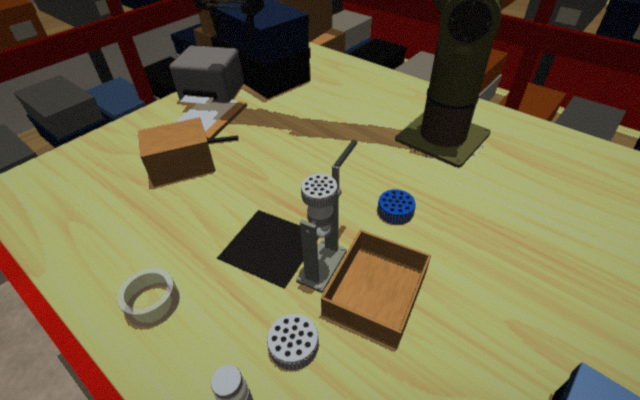

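View pics/top0.png

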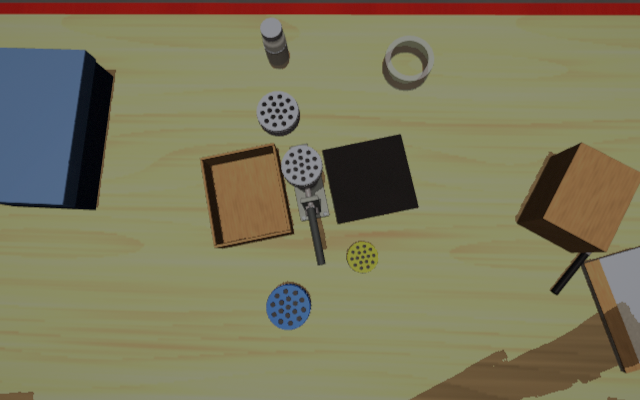

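View pics/wrist0.png

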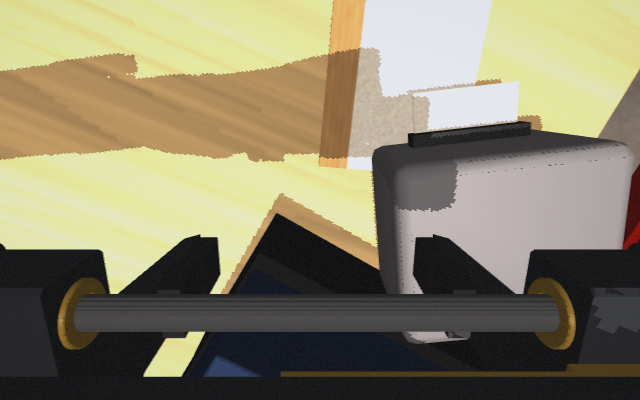

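The candidates are: grey cap on the jar (top 302,166; scene 320,187), grey cap on the bench (top 278,112; scene 293,340), blue cap (top 288,305) and yellow cap (top 362,257). The jar cap should be the smaller grey one, so I'll measure the diameters and check a crop.

```bash
python3 - <<'E'
from h import *
K,C,im=load('top0');K2,C2,im2=load('scene0')
g=cv2.cvtColor(im,cv2.COLOR_BGR2HSV)
cv2.imwrite('pics/c.png',np.hstack([cv2.resize(im[90:270,200:420],None,fx=2,fy=2,interpolation=cv2.INTER_CUBIC),cv2.resize(im2[150:300,260:450],(360,360))]))
# bright grey mask
m=((g[...,1]<50)&(g[...,2]>90)).astype(np.uint8)
m=cv2.morphologyEx(m,cv2.MORPH_CLOSE,np.ones((5,5)))
for c in cv2.findContours(m,0,2)[0]:
    if cv2.contourArea(c)>300: print(cv2.contourArea(c),cv2.boundingRect(c),cv2.minEnclosingCircle(c))
print('scene')
g2=cv2.cvtColor(im2,cv2.COLOR_BGR2HSV)
m=((g2[...,1]<50)&(g2[...,2]>110)).astype(np.uint8);m=cv2.morphologyEx(m,cv2.MORPH_CLOSE,np.ones((5,5)))
for c in cv2.findContours(m,0,2)[0]:
    if cv2.contourArea(c)>150: print(cv2.contourArea(c),cv2.boundingRect(c),cv2.minEnclosingCircle(c))
P=onz(K,C,302,166,.229);print('cap top',P)
Q,e=two(ray(K,C,302,165),ray(K2,C2,320,185));print('tri',Q,e)
for n,lo,hi in(('mat',(0,0,0),(180,255,30)),('carton',(5,90,60),(20,255,230))):
    m=cv2.inRange(g,lo,hi)
    for c in cv2.findContours(m,0,2)[0]:
        if cv2.contourArea(c)>1500: 
            b=cv2.minAreaRect(c);print(n,b);print([onz(K,C,*p,.003 if n=='mat' else .06).round(3) for p in cv2.boxPoints(b)])
# pin
for p in[(308,203),(322,262)]: print('pin',onz(K,C,*p,.22).round(4))
E
```

```text
2242.5 (599, 247, 41, 116) ((634.1666870117188, 304.5), 57.702880859375)
1923.0 (281, 144, 48, 77) ((307.8553466796875, 181.6189422607422), 38.98858642578125)
1303.0 (256, 91, 43, 40) ((277.2648620605469, 111.56188201904297), 21.748760223388672)
1724.0 (385, 35, 49, 47) ((409.1041564941406, 58.5), 24.52073097229004)
548.5 (260, 17, 27, 36) ((272.3446044921875, 34.878379821777344), 18.031553268432617)
scene
841.5 (211, 365, 38, 35) ((228.75274658203125, 384.0534362792969), 19.64780044555664)
1863.5 (267, 314, 52, 48) ((291.95361328125, 337.7680358886719), 26.047515869140625)
1868.5 (118, 268, 56, 47) ((145.0, 291.0), 29.681743621826172)
237.5 (315, 247, 31, 43) ((329.0, 267.0), 24.413209915161133)
666.5 (301, 174, 40, 25) ((320.5, 187.5), 19.65970230102539)
821.5 (175, 95, 62, 36) ((205.5, 111.0), 32.09760665893555)
523.5 (396, 53, 37, 27) ((414.7493591308594, 63.92695236206055), 19.423669815063477)
759.5 (173, 47, 61, 20) ((203.0, 56.5), 30.923391342163086)
327.0 (334, 12, 34, 19) ((350.19696044921875, 21.0), 17.272682189941406)
cap top [0.56923309 0.0184437  0.229     ]
tri [0.56962
[... 822 characters left out ...]
 16.297649383544922), 68.96248626708984)
[array([ 0.441, -0.487,  0.06 ]), array([ 0.452, -0.515,  0.06 ]), array([ 0.258, -0.574,  0.06 ]), array([ 0.248, -0.547,  0.06 ])]
carton ((592.9000244140625, 196.70001220703125), (72.00138854980469, 87.20664978027344), 26.56505012512207)
[array([ 0.516, -0.417,  0.06 ]), array([ 0.668, -0.499,  0.06 ]), array([ 0.607, -0.612,  0.06 ]), array([ 0.459, -0.529,  0.06 ])]
carton ((244.12911987304688, 195.07131958007812), (92.11975860595703, 78.8626708984375), 79.11447143554688)
[array([0.624, 0.24 , 0.06 ]), array([0.657, 0.089, 0.06 ]), array([0.48 , 0.048, 0.06 ]), array([0.449, 0.194, 0.06 ])]
pin [0.5152 0.0085 0.22  ]
pin [ 0.429  -0.0145  0.22  ]
```

View pics/c.png

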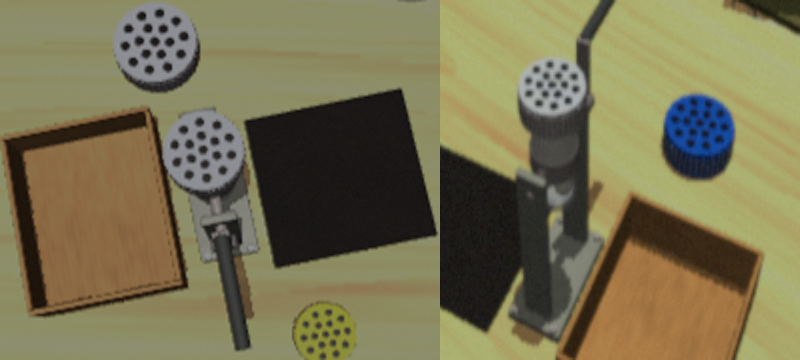

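The jar cap (about 62 mm, against 85 mm for the grey one on the bench) is the target. The stand is at about (0.570, 0.020), yaw about 14°, with the carton on its +y side and the mat on its −y side. First I raise and turn the tool.

Emit:
{"fn": "move_arm", "kwargs": {
  "turn": [
    [0,0,0.0162],
    [0,0,0.0162],
    [0,0,0.0162],
    [0,0,0.0162],
    [0,0,0.0162],
    [0,0,0.0162],
    [0,0,0.0162],
    [0,0,0.0162],
    [0,0,0.0162],
    [0,0,0.0162]
  ],
  "dp": [
    [0,0,-0.45],
    [0,0,-0.45],
    [0,0,-0.45],
    [0,0,-0.45],
    [0,0,-0.45],
    [0,0,-0.45],
    [0,0,-0.45],
    [0,0,-0.45],
    [0,0,-0.45],
    [0,0,-0.45]
  ],
  "jaw": [-1,-1,-1,-1,-1,-1,-1,-1,-1,-1]
}}

```text
clock: 0.98
tool_pos: [0.2369, -0.578, 0.3514]
eef_rot: [0.95, -0.312, -0.0, -0.0]
contact_force: [-1.2, -0.3, 0.5]
opening: 1.001
```

```bash
cat >> h.py <<'E'
def go(P,ang=None,n=None):
    s=r.get_state();M=R.from_quat(s['eef_rot']).as_matrix();d=M.T@(np.array(P)-s['tool_pos'])
    a=np.degrees(np.arctan2(M[1,0],M[0,0]));print('t',s['clock'],'pos',s['tool_pos'].round(4),'xang',a.round(2),'tilt',np.degrees(np.arccos(-M[2,2])).round(2),'q',s['q'].round(2),'F',s['contact_force'].round(1),'op',round(s['opening'],3))
    print('units',(d/.025).round(3),'per row',None if n is None else (d/.025/n).round(4))
    if ang is not None: print('turn z units',-((ang-a+180)%360-180)/360)
E
python3 - <<'E'
from h import *
go([.57,.02,.35],-36,28)
E
```

```text
t 0.9833 pos [ 0.2369 -0.578   0.3514] xang -36.32 tilt 0.05 q [ 1.05  0.58  0.1   1.42 -0.06  1.15 -1.04] F [-1.2 -0.3  0.5] op 1.001
units [ -3.434 -27.164   0.074] per row [-0.1226 -0.9701  0.0027]
turn z units -0.000895164076251673
```

Emit:
{"fn": "move_arm", "kwargs": {
  "turn": [
    [0,0,0],
    [0,0,0],
    [0,0,0],
    [0,0,0],
    [0,0,0],
    [0,0,0],
    [0,0,0],
    [0,0,0],
    [0,0,0],
    [0,0,0]
  ],
  "dp": [
    [-0.12,-0.97,0],
    [-0.12,-0.97,0],
    [-0.12,-0.97,0],
    [-0.12,-0.97,0],
    [-0.12,-0.97,0],
    [-0.12,-0.97,0],
    [-0.12,-0.97,0],
    [-0.12,-0.97,0],
    [-0.12,-0.97,0],
    [-0.12,-0.97,0]
  ],
  "jaw": [-1,-1,-1,-1,-1,-1,-1,-1,-1,-1]
}}

```text
clock: 1.82
tool_pos: [0.3556, -0.3633, 0.351]
eef_rot: [0.951, -0.309, -0.0, -0.0]
contact_force: [-0.4, -0.5, 0.8]
opening: 0.999
```

Emit:
{"fn": "move_arm", "kwargs": {
  "turn": [
    [0,0,0],
    [0,0,0],
    [0,0,0],
    [0,0,0],
    [0,0,0],
    [0,0,0],
    [0,0,0],
    [0,0,0],
    [0,0,0],
    [0,0,0]
  ],
  "dp": [
    [-0.12,-0.97,0],
    [-0.12,-0.97,0],
    [-0.12,-0.97,0],
    [-0.12,-0.97,0],
    [-0.12,-0.97,0],
    [-0.12,-0.97,0],
    [-0.12,-0.97,0],
    [-0.12,-0.97,0],
    [-0.12,-0.97,0],
    [-0.12,-0.97,0]
  ],
  "jaw": [-1,-1,-1,-1,-1,-1,-1,-1,-1,-1]
}}

```text
clock: 2.65
tool_pos: [0.474, -0.1497, 0.3511]
eef_rot: [0.951, -0.309, -0.0, 0.0]
contact_force: [0.5, 0.1, 0.7]
opening: 1.001
```

```bash
python3 - <<'E'
from h import *
go([.57,.02,.33],-36,8)
E
```

```text
t 2.65 pos [ 0.474  -0.1497  0.3511] xang -36.04 tilt 0.03 q [ 0.19  0.38  0.03  1.78 -0.01  0.98 -1.97] F [0.5 0.1 0.7] op 1.001
units [-0.888 -7.747  0.842] per row [-0.111  -0.9683  0.1052]
turn z units -0.00010357605463321799
```

Emit:
{"fn": "move_arm", "kwargs": {
  "turn": [
    [0,0,0],
    [0,0,0],
    [0,0,0],
    [0,0,0],
    [0,0,0],
    [0,0,0],
    [0,0,0],
    [0,0,0],
    [0,0,0],
    [0,0,0]
  ],
  "dp": [
    [-0.11,-0.97,0.1],
    [-0.11,-0.97,0.1],
    [-0.11,-0.97,0.1],
    [-0.11,-0.97,0.1],
    [-0.11,-0.97,0.1],
    [-0.11,-0.97,0.1],
    [-0.11,-0.97,0.1],
    [-0.11,-0.97,0.1],
    [0,0,0],
    [0,0,0]
  ],
  "jaw": [-1,-1,-1,-1,-1,-1,-1,-1,-1,-1]
}}

```text
clock: 3.48
tool_pos: [0.5701, 0.0205, 0.3305]
eef_rot: [0.951, -0.308, -0.001, 0.0]
contact_force: [0.8, -0.3, -0.2]
opening: 1.001
```

```bash
python3 - <<'E'
from h import *
snap('wrist','w1.png')
go([.57,.02,.33],-36,8)
E
```

```text
t 3.5333 pos [0.5698 0.0187 0.3308] xang -36.01 tilt 0.08 q [-0.12  0.51  0.02  1.61 -0.01  1.02 -2.31] F [-0.3 -0.6  0. ] op 0.998
units [-0.023 -0.048  0.031] per row [-0.0029 -0.0059  0.0039]
turn z units -3.693471634183728e-05
```

View pics/w1.png

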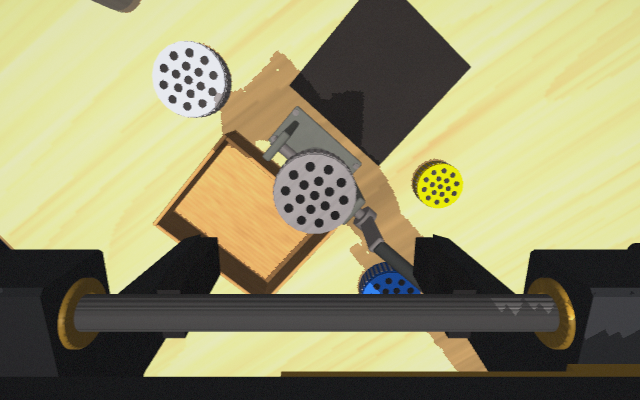

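Wrist view: the grey cap on the jar is at about (316,193), the pin runs to the lower right, and the mat is at the top right. I'll measure its centre and diameter.

```bash
python3 - <<'E'
from h import *
K,C,im=load('w1')
g=cv2.cvtColor(im,cv2.COLOR_BGR2HSV)
c=cv2.HoughCircles(cv2.GaussianBlur(g[...,2],(3,3),0),cv2.HOUGH_GRADIENT,1,60,param1=100,param2=25,minRadius=36,maxRadius=46);print(c)
def fit(u,v,R0,z):
    return onz(K,C,u,v,z)
for k in (c[0] if c is not None else []):
    P=onz(K,C,k[0],k[1],.229);print(k,P.round(4),'diam', np.linalg.norm(onz(K,C,k[0]-k[2],k[1],.229)-onz(K,C,k[0]+k[2],k[1],.229)).round(4))
# edges along rows/cols of the top face
m=((g[...,1]<40)&(g[...,2]>130)&(g[...,2]<200)).astype(np.uint8);m=cv2.morphologyEx(m,cv2.MORPH_CLOSE,np.ones((9,9)));m=cv2.morphologyEx(m,cv2.MORPH_OPEN,np.ones((15,15)))
for q in cv2.findContours(m,0,2)[0]:
    if cv2.contourArea(q)>2000: print(cv2.boundingRect(q),cv2.minEnclosingCircle(q),cv2.fitEllipse(q))
# mat corners z=.003
for p in[(399,0),(470,68),(381,165),(291,84)]: print('mat',onz(K,C,*p,.003).round(4))
# pin: midline
for p in[(376,222),(405,256)]: print('pin',onz(K,C,*p,.226).round(4))
print(*[proj(K,C,x) for x in([.57,.02,.229],[.57-.0155+0,.02,.229])])
E
```

```text
[[[313.5 190.5  42.1]]]
[313.5 190.5  42.1] [0.5758 0.0202 0.229 ] diam 0.0614
(274, 153, 82, 80) ((317.0108337402344, 189.4622802734375), 44.948665618896484) ((314.67962646484375, 192.54591369628906), (79.80802154541016, 82.75442504882812), 101.48877716064453)
(162, 52, 56, 55) ((192.5, 79.0), 35.14622116088867) ((189.92063903808594, 82.0593490600586), (45.661869049072266, 66.43966674804688), 131.95086669921875)
mat [ 0.6619 -0.1688  0.003 ]
mat [ 0.5431 -0.2002  0.003 ]
mat [ 0.5048 -0.0402  0.003 ]
mat [ 0.6612 -0.0042  0.003 ]
pin [ 0.5275 -0.0031  0.226 ]
pin [ 0.4909 -0.006   0.226 ]
[318.34511627 196.52989979] [330.58173986 212.84704031]
```

```bash
python3 - <<'E'
from h import *
go([.5725,.02,.208],-36,10)
E
```

```text
t 3.5333 pos [0.5698 0.0187 0.3308] xang -36.01 tilt 0.08 q [-0.12  0.51  0.02  1.61 -0.01  1.02 -2.31] F [-0.3 -0.6  0. ] op 0.998
units [ 0.06  -0.113  4.911] per row [ 0.006  -0.0113  0.4911]
turn z units -3.693471634183728e-05
```

Emit:
{"fn": "move_arm", "kwargs": {
  "turn": [
    [0,0,0],
    [0,0,0],
    [0,0,0],
    [0,0,0],
    [0,0,0],
    [0,0,0],
    [0,0,0],
    [0,0,0],
    [0,0,0],
    [0,0,0]
  ],
  "dp": [
    [0.03,-0.04,0.6],
    [0.03,-0.04,0.6],
    [0,0,0.6],
    [0,0,0.6],
    [0,0,0.6],
    [0,0,0.6],
    [0,0,0.5],
    [0,0,0.4],
    [0,0,0.4],
    [0,0,0]
  ],
  "jaw": [-1,-1,-1,-1,-1,-1,-1,-1,-1,-1]
}}

```text
clock: 4.37
tool_pos: [0.5713, 0.0186, 0.2071]
eef_rot: [0.951, -0.31, -0.001, 0.001]
contact_force: [-0.0, 0.4, -1.1]
opening: 0.997
```

```bash
python3 - <<'E'
from h import *
d=snap('scene','s2.png');d=snap('wrist','w2.png')
go([.5725,.02,.208],-36,10)
cv2.imwrite('pics/s2c.png',cv2.resize(d['frame'] if 0 else load('s2')[2][120:300,220:440],None,fx=3,fy=3))
E
```

```text
t 4.4667 pos [0.5725 0.0192 0.2088] xang -36.08 tilt 0.02 q [-0.12  0.66  0.01  1.77 -0.    0.72 -2.31] F [-0.2  0.4 -0.9] op 0.998
units [-0.021 -0.026  0.034] per row [-0.0021 -0.0026  0.0034]
turn z units -0.0002136377225602991
```

View pics/s2c.png

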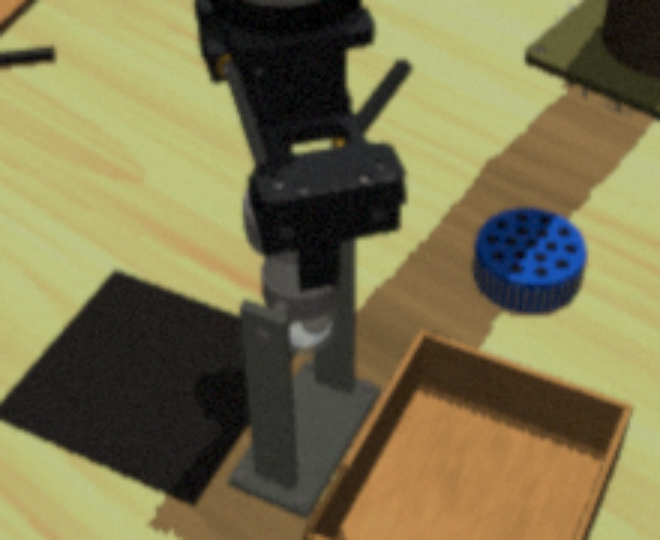

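View pics/w2.png

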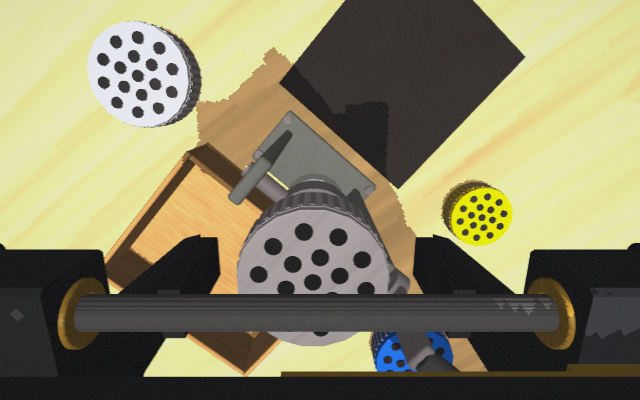

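The scene view shows the fingers straddling the cap at about (320,190). In the wrist view the cap spans u 238–391, centred between the fingers. Closing now.

Emit:
{"fn": "move_arm", "kwargs": {
  "turn": [
    [0,0,0],
    [0,0,0],
    [0,0,0],
    [0,0,0],
    [0,0,0],
    [0,0,0],
    [0,0,0],
    [0,0,0]
  ],
  "dp": [
    [0,0,0],
    [0,0,0],
    [0,0,0],
    [0,0,0],
    [0,0,0],
    [0,0,0],
    [0,0,0],
    [0,0,0]
  ],
  "jaw": [1,1,1,1,1,1,1,1],
  "newtons": 15
}}

```text
clock: 5.13
tool_pos: [0.5728, 0.0197, 0.2091]
eef_rot: [0.951, -0.309, 0.0, -0.0]
contact_force: [-0.9, 0.7, 3.9]
opening: 0.691
```

Emit:
{"fn": "move_arm", "kwargs": {
  "turn": [
    [0,0,-0.0135],
    [0,0,-0.0135],
    [0,0,-0.0135],
    [0,0,-0.0135],
    [0,0,-0.0135],
    [0,0,-0.0135],
    [0,0,-0.0135],
    [0,0,-0.0135],
    [0,0,-0.0135],
    [0,0,-0.0135]
  ],
  "dp": [
    [0,0,0],
    [0,0,0],
    [0,0,0],
    [0,0,0],
    [0,0,0],
    [0,0,0],
    [0,0,0],
    [0,0,0],
    [0,0,0],
    [0,0,0]
  ],
  "jaw": [1,1,1,1,1,1,1,1,1,1]
}}

```text
clock: 5.97
tool_pos: [0.5731, 0.0197, 0.2091]
eef_rot: [0.994, 0.111, 0.001, -0.0]
contact_force: [-0.1, 0.1, 3.1]
opening: 0.69
```

```bash
python3 - <<'E'
from h import *
go([.5725,.02,.208],64,10);print(r.get_state()['moment'])
E
```

```text
t 5.9667 pos [0.5731 0.0197 0.2091] xang 12.78 tilt 0.08 q [ 0.03  0.66 -0.25  1.76  0.22  0.75 -1.68] F [-0.1  0.1  3.1] op 0.69
units [-0.019 -0.016  0.045] per row [-0.0019 -0.0016  0.0045]
turn z units -0.14227738597729708
[ 0.05565407 -0.02677013 -0.03111811]
```

Emit:
{"fn": "move_arm", "kwargs": {
  "turn": [
    [0,0,-0.0137],
    [0,0,-0.0137],
    [0,0,-0.0137],
    [0,0,-0.0137],
    [0,0,-0.0137],
    [0,0,-0.0137],
    [0,0,-0.0137],
    [0,0,-0.0137],
    [0,0,-0.0137],
    [0,0,-0.0137]
  ],
  "dp": [
    [0,0,0],
    [0,0,0],
    [0,0,0],
    [0,0,0],
    [0,0,0],
    [0,0,0],
    [0,0,0],
    [0,0,0],
    [0,0,0],
    [0,0,0]
  ],
  "jaw": [1,1,1,1,1,1,1,1,1,1]
}}

```text
clock: 6.8
tool_pos: [0.5732, 0.0202, 0.2091]
eef_rot: [0.857, 0.516, 0.001, 0.0]
contact_force: [-0.0, 1.1, 2.5]
opening: 0.691
```

```bash
python3 - <<'E'
from h import *
snap('wrist','w3.png')
go([.5725,.02,.208],64,10);print(r.get_state()['moment'])
E
```

```text
t 6.85 pos [0.5732 0.0202 0.2091] xang 62.33 tilt 0.1 q [ 0.18  0.69 -0.5   1.75  0.43  0.81 -1.01] F [-0.3  0.2  4. ] op 0.692
units [-0.019 -0.02   0.044] per row [-0.0019 -0.002   0.0044]
turn z units -0.0046466421220940565
[0.10923983 0.01378893 0.06309872]
```

View pics/w3.png

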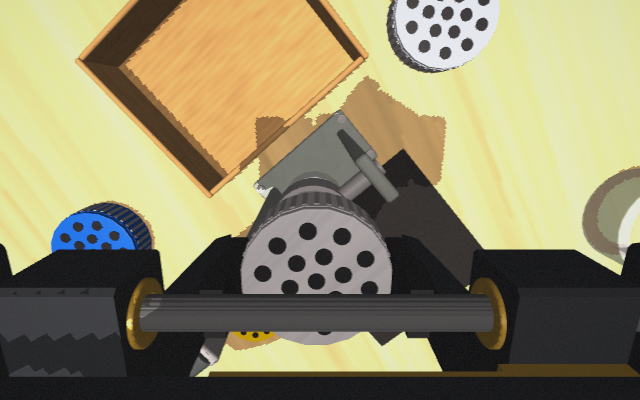

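The hole pattern stayed fixed relative to the gripper, so the cap turned with it by about 98°. I lift slowly and watch the force.

Emit:
{"fn": "move_arm", "kwargs": {
  "turn": [
    [0,0,0],
    [0,0,0],
    [0,0,0],
    [0,0,0],
    [0,0,0]
  ],
  "dp": [
    [0,0,-0.08],
    [0,0,-0.08],
    [0,0,-0.08],
    [0,0,-0.08],
    [0,0,0]
  ],
  "jaw": [1,1,1,1,1]
}}

```text
clock: 7.27
tool_pos: [0.5724, 0.02, 0.217]
eef_rot: [0.858, 0.514, 0.0, -0.0]
contact_force: [-0.6, 1.3, -0.0]
opening: 0.692
```

Free: it rose 8 mm without resistance. Lifting clear.

Emit:
{"fn": "move_arm", "kwargs": {
  "turn": [
    [0,0,0],
    [0,0,0],
    [0,0,0],
    [0,0,0],
    [0,0,0],
    [0,0,0],
    [0,0,0],
    [0,0,0],
    [0,0,0],
    [0,0,0]
  ],
  "dp": [
    [0,0,-0.2],
    [0,0,-0.2],
    [0,0,-0.3],
    [0,0,-0.3],
    [0,0,-0.4],
    [0,0,-0.4],
    [0,0,-0.4],
    [0,0,-0.4],
    [0,0,0],
    [0,0,0]
  ],
  "jaw": [1,1,1,1,1,1,1,1,1,1]
}}

```text
clock: 8.1
tool_pos: [0.5729, 0.0197, 0.2825]
eef_rot: [0.858, 0.514, 0.001, 0.0]
contact_force: [0.3, -0.7, -1.2]
opening: 0.69
```

```bash
python3 - <<'E'
from h import *
snap('scene','s4.png');snap('wrist','w4.png')
cv2.imwrite('pics/s4c.png',cv2.resize(load('s4')[2][100:300,220:440],None,fx=3,fy=3))
go([.602,-.105,.26],None,10)
E
```

```text
t 8.2 pos [0.5722 0.0195 0.2814] xang 61.88 tilt 0.05 q [ 0.2   0.61 -0.54  1.66  0.36  0.97 -0.96] F [ 0.6  0.6 -1.5] op 0.692
units [-3.828  3.398  0.855] per row [-0.3828  0.3398  0.0855]
```

View pics/s4c.png

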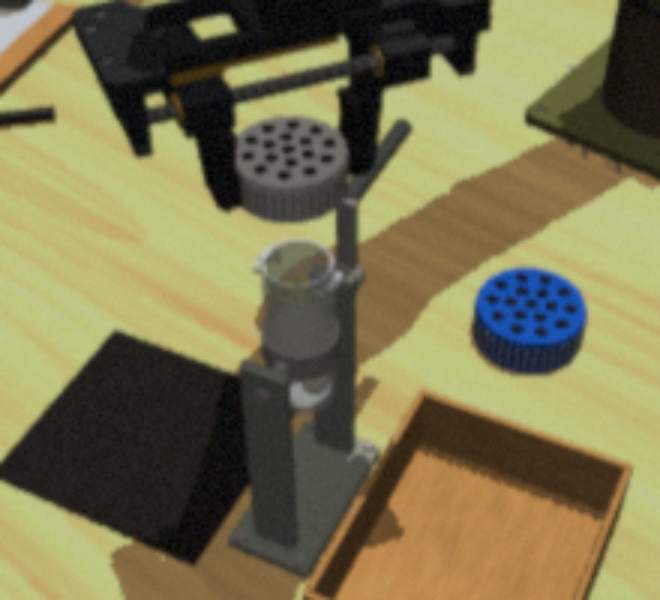

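View pics/w4.png

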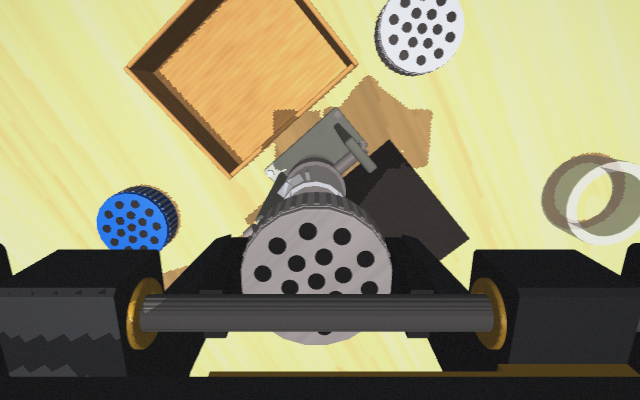

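The cap is off and level, and the jar is upright with the ball visible in it. I carry the cap over to the mat.

Emit:
{"fn": "move_arm", "kwargs": {
  "turn": [
    [0,0,0],
    [0,0,0],
    [0,0,0],
    [0,0,0],
    [0,0,0],
    [0,0,0],
    [0,0,0],
    [0,0,0],
    [0,0,0],
    [0,0,0]
  ],
  "dp": [
    [-0.3,0.3,0],
    [-0.5,0.42,0],
    [-0.5,0.45,0],
    [-0.5,0.45,0],
    [-0.5,0.45,0],
    [-0.5,0.45,0],
    [-0.5,0.45,0],
    [-0.4,0.3,0],
    [-0.25,0.2,0],
    [0,0,0]
  ],
  "jaw": [1,1,1,1,1,1,1,1,1,1]
}}

```text
clock: 9.03
tool_pos: [0.6024, -0.1112, 0.2811]
eef_rot: [0.859, 0.513, -0.001, 0.0]
contact_force: [-0.2, 0.4, -0.7]
opening: 0.69
```

Emit:
{"fn": "move_arm", "kwargs": {
  "turn": [
    [0,0,-0.0114],
    [0,0,-0.0114],
    [0,0,-0.0114],
    [0,0,-0.0114],
    [0,0,-0.0114],
    [0,0,-0.0114],
    [0,0,-0.0114],
    [0,0,-0.0114],
    [0,0,-0.0114],
    [0,0,-0.0114]
  ],
  "dp": [
    [0,0,0.3],
    [0,0,0.5],
    [0,0,0.5],
    [0,0,0.5],
    [0,0,0.5],
    [0,0,0.5],
    [0,0,0.5],
    [0,0,0.5],
    [0,0,0.5],
    [0,0,0.5]
  ],
  "jaw": [1,1,1,1,1,1,1,1,1,1]
}}

```text
clock: 9.87
tool_pos: [0.6025, -0.1069, 0.1613]
eef_rot: [0.621, 0.784, 0.0, -0.0]
contact_force: [0.1, 0.3, -0.3]
opening: 0.688
```

```bash
python3 - <<'E'
from h import *
snap('wrist','w5.png')
go([.603,-.108,.0075],103,10)
E
```

```text
t 9.9167 pos [ 0.6008 -0.1073  0.1587] xang 103.39 tilt 0.25 q [ 0.46  0.84 -0.66  1.67  0.64  0.86 -0.24] F [-0.2 -0.4 -2.7] op 0.686
units [-0.06   0.103  6.048] per row [-0.006   0.0103  0.6048]
turn z units 0.0010846570397283193
```

View pics/w5.png

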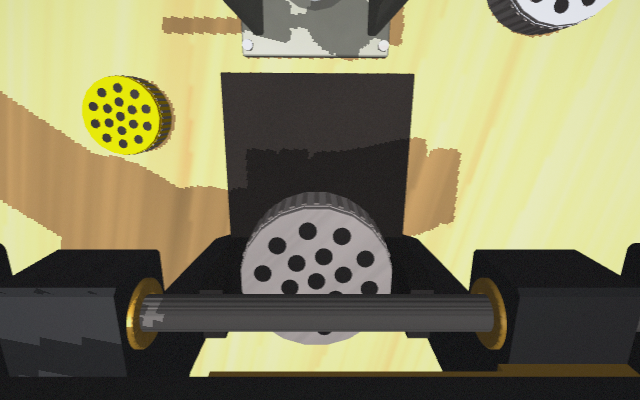

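```bash
python3 - <<'E'
from h import *
K,C,_=load('w5');print(onz(K,C,120,113,.02))
K,C,_=load('top0');print(onz(K,C,362,257,.02))
E
```

```text
[ 0.43802748 -0.08535837  0.02      ]
[ 0.43879131 -0.0885612   0.02      ]
```

Emit:
{"fn": "move_arm", "kwargs": {
  "turn": [
    [0,0,0],
    [0,0,0],
    [0,0,0],
    [0,0,0],
    [0,0,0],
    [0,0,0],
    [0,0,0],
    [0,0,0],
    [0,0,0],
    [0,0,0]
  ],
  "dp": [
    [0,0,0.4],
    [0,0,0.6],
    [0,0,0.7],
    [0,0,0.7],
    [0,0,0.7],
    [0,0,0.7],
    [0,0,0.6],
    [0,0,0.6],
    [0,0,0.5],
    [0,0,0]
  ],
  "jaw": [1,1,1,1,1,1,1,1,1,1]
}}

```text
clock: 10.75
tool_pos: [0.6011, -0.1081, 0.022]
eef_rot: [0.623, 0.782, -0.001, -0.001]
contact_force: [-1.0, -0.0, -1.1]
opening: 0.687
```

Emit:
{"fn": "move_arm", "kwargs": {
  "turn": [
    [0,0,0],
    [0,0,0],
    [0,0,0],
    [0,0,0],
    [0,0,0],
    [0,0,0]
  ],
  "dp": [
    [0,0,0.12],
    [0,0,0.12],
    [0,0,0.12],
    [0,0,0.08],
    [0,0,0.06],
    [0,0,0]
  ],
  "jaw": [1,1,1,1,1,1]
}}

```text
clock: 11.25
tool_pos: [0.6025, -0.1084, 0.0117]
eef_rot: [0.623, 0.782, -0.0, 0.0]
contact_force: [0.2, -0.2, -0.3]
opening: 0.688
```

```bash
python3 - <<'E'
from h import *
snap('scene','s6.png')
cv2.imwrite('pics/s6c.png',cv2.resize(load('s6')[2][140:300,180:400],None,fx=3,fy=3))
go([.603,-.108,.0075],103,10)
E
```

```text
t 11.3 pos [ 0.6026 -0.1084  0.0118] xang 102.91 tilt 0.01 q [ 0.38  1.04 -0.5   1.72  0.82  0.61 -0.39] F [-0.4 -0.1 -1. ] op 0.691
units [0.012 0.021 0.173] per row [0.0012 0.0021 0.0173]
turn z units -0.00023952287000541774
```

View pics/s6c.png

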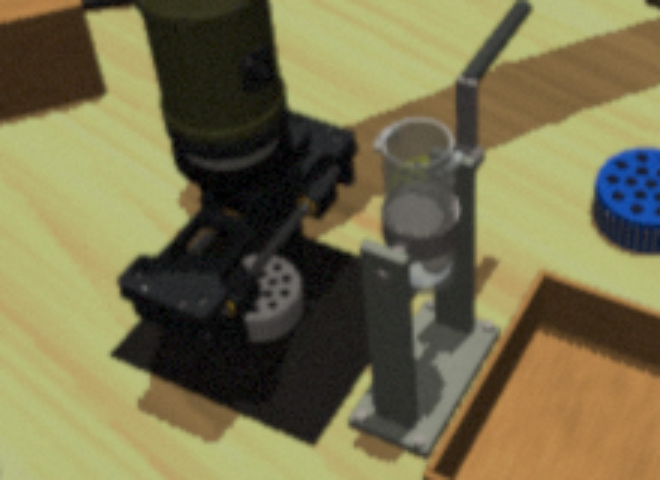

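Emit:
{"fn": "move_arm", "kwargs": {
  "turn": [
    [0,0,0],
    [0,0,0],
    [0,0,0]
  ],
  "dp": [
    [0,0,0.06],
    [0,0,0.06],
    [0,0,0]
  ],
  "jaw": [1,1,1]
}}

```text
clock: 11.55
tool_pos: [0.6024, -0.1084, 0.0085]
eef_rot: [0.623, 0.782, -0.0, -0.0]
contact_force: [0.3, 0.6, -0.4]
opening: 0.691
```

Emit:
{"fn": "move_arm", "kwargs": {
  "turn": [
    [0,0,0],
    [0,0,0],
    [0,0,0]
  ],
  "dp": [
    [0,0,0.04],
    [0,0,0.04],
    [0,0,0]
  ],
  "jaw": [1,1,1]
}}

```text
clock: 11.8
tool_pos: [0.6026, -0.1083, 0.0071]
eef_rot: [0.623, 0.782, -0.0, 0.0]
contact_force: [-0.9, 0.6, 2.8]
opening: 0.692
```

Emit:
{"fn": "move_arm", "kwargs": {
  "turn": [
    [0,0,0],
    [0,0,0],
    [0,0,0],
    [0,0,0],
    [0,0,0],
    [0,0,0],
    [0,0,0],
    [0,0,0]
  ],
  "dp": [
    [0,0,0.02],
    [0,0,0],
    [0,0,0],
    [0,0,0],
    [0,0,0],
    [0,0,0],
    [0,0,0],
    [0,0,0]
  ],
  "jaw": [0.3,-1,-1,-1,-1,-1,-1,-1]
}}

```text
clock: 12.47
tool_pos: [0.6025, -0.1084, 0.0061]
eef_rot: [0.623, 0.782, -0.0, -0.0]
contact_force: [0.0, -0.1, 0.3]
opening: 1.002
```

Emit:
{"fn": "move_arm", "kwargs": {
  "turn": [
    [0,0,0],
    [0,0,0],
    [0,0,0],
    [0,0,0],
    [0,0,0],
    [0,0,0],
    [0,0,0],
    [0,0,0],
    [0,0,0],
    [0,0,0]
  ],
  "dp": [
    [0,0,-0.2],
    [0,0,-0.3],
    [0,0,-0.6],
    [0,0,-0.9],
    [0,0,-1],
    [0,0,-1],
    [0,0,-1],
    [0,0,-1],
    [0,0,-1],
    [0,0,-1]
  ],
  "jaw": [-1,-1,-1,-1,-1,-1,-1,-1,-1,-1]
}}

```text
clock: 13.3
tool_pos: [0.6023, -0.1082, 0.2091]
eef_rot: [0.623, 0.782, 0.0, 0.001]
contact_force: [1.5, -0.1, 0.2]
opening: 1.002
```

Emit:
{"fn": "move_arm", "kwargs": {
  "turn": [
    [0,0,0],
    [0,0,0],
    [0,0,0],
    [0,0,0],
    [0,0,0]
  ],
  "dp": [
    [0,0,-1],
    [0,0,-1],
    [0,0,-1],
    [0,0,-1],
    [0,0,0]
  ],
  "jaw": [-1,-1,-1,-1,-1]
}}

```text
clock: 13.72
tool_pos: [0.6049, -0.1072, 0.3131]
eef_rot: [0.623, 0.782, 0.003, 0.004]
contact_force: [0.8, 1.1, 0.1]
opening: 0.997
```

```bash
python3 - <<'E'
from h import *
snap('scene','s7.png');snap('wrist','w7.png')
cv2.imwrite('pics/s7c.png',cv2.resize(load('s7')[2][110:310,180:440],None,fx=3,fy=3))
go([.455,-.008,.32],None,10)
E
```

```text
t 13.8167 pos [ 0.6027 -0.108   0.3084] xang 102.94 tilt 0.18 q [ 0.5   0.68 -0.75  1.5   0.49  1.15 -0.11] F [-0.7  0.9 -0.7] op 0.998
units [ 5.222 -4.861 -0.486] per row [ 0.5222 -0.4861 -0.0486]
```

View pics/s7c.png

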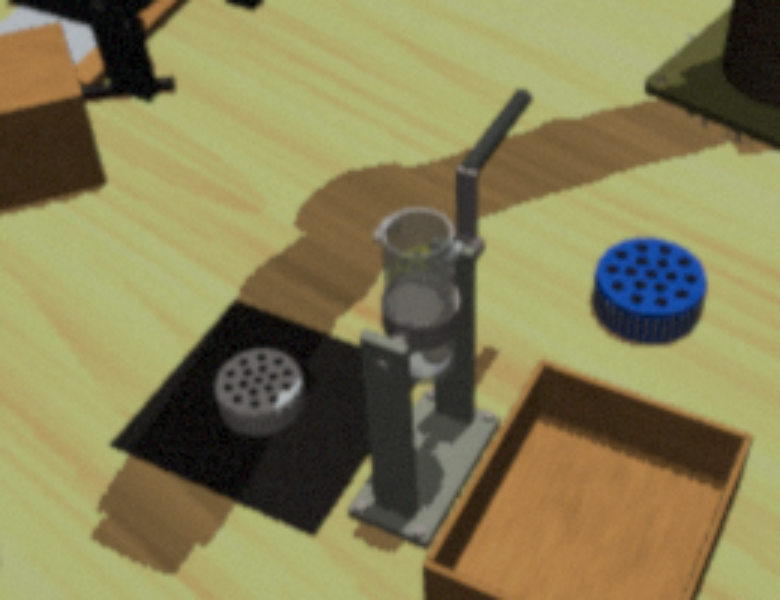

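View pics/w7.png

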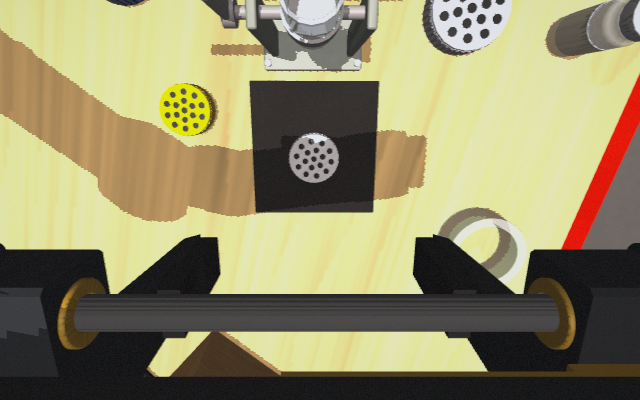

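The cap lies flat on the mat near crop (260,390), and the jar stands upright with the ball still inside. Next I triangulate the pin.

```bash
python3 - <<'E'
from h import *
d=snap('top','t7.png')
K,C,im=load('t7');cv2.imwrite('pics/t7c.png',cv2.resize(im[130:280,240:400],None,fx=4,fy=4))
K,C,im=load('s7');cv2.imwrite('pics/s7d.png',cv2.resize(im[130:230,300:400],None,fx=5,fy=5))
E
```

```text
(no output)
```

View pics/t7c.png

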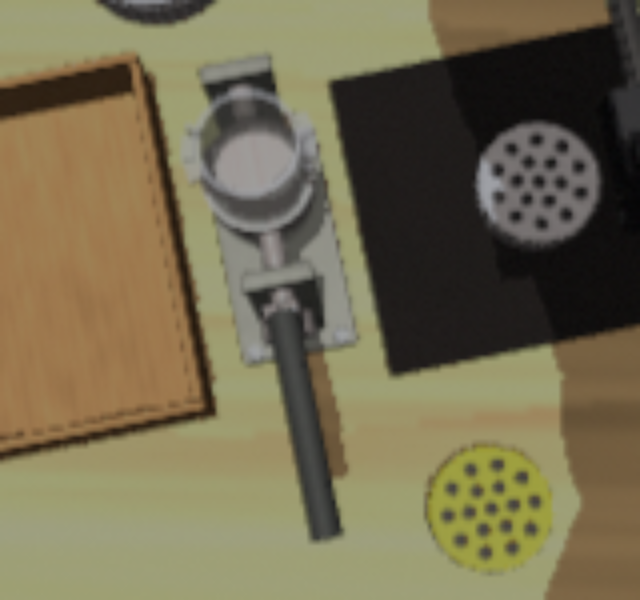

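View pics/s7d.png

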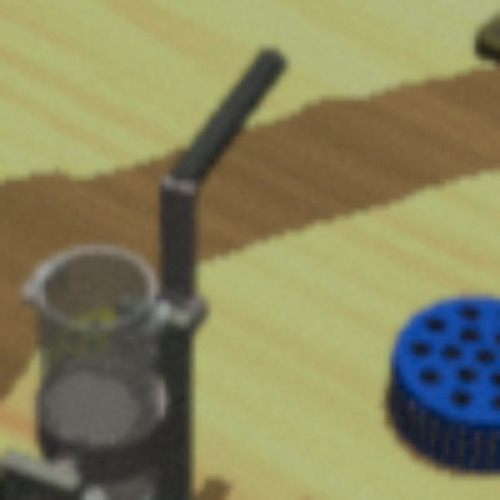

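```bash
python3 - <<'E'
from h import *
K,C,_=load('t7');K2,C2,_=load('s7')
print(two(ray(K,C,321.2,263.2),ray(K2,C2,354.8,142)))
print(two(ray(K,C,310.7,209.5),ray(K2,C2,337.6,165.6)))
print(onz(K,C,321.2,263.2,.22),onz(K,C,310.7,209.5,.22))
a=np.radians(13);x=np.array([np.cos(a),np.sin(a)])
for s in(-.067,-.118,-.15):print(np.array([.5725,.0195])+s*x)
go([.457,-.008,.33],None,10)
E
```

```text
(array([ 0.42641127, -0.01216645,  0.22079672]), np.float64(0.0029705471193187645))
(array([0.50408342, 0.00584356, 0.22117134]), np.float64(0.004380403601931903))
[ 0.42727723 -0.01334705  0.22      ] [0.50554579 0.0041549  0.22      ]
[0.50721721 0.00442828]
[ 0.45752433 -0.00704422]
[ 0.42634449 -0.01424266]
t 13.8667 pos [ 0.602  -0.1083  0.3069] xang 102.94 tilt 0.04 q [ 0.5   0.68 -0.75  1.5   0.49  1.15 -0.11] F [-0.2  0.1 -0.4] op 0.998
units [ 5.209 -4.754 -0.928] per row [ 0.5209 -0.4754 -0.0928]
```

All estimates agree: the pin grip point is about (0.4575, −0.007, 0.2205). Moving above it and turning to xang 13°.

Emit:
{"fn": "move_arm", "kwargs": {
  "turn": [
    [0,0,0],
    [0,0,0],
    [0,0,0],
    [0,0,0],
    [0,0,0],
    [0,0,0],
    [0,0,0],
    [0,0,0],
    [0,0,0],
    [0,0,0]
  ],
  "dp": [
    [0,0,-0.5],
    [0.4,-0.35,-0.43],
    [0.6,-0.55,0],
    [0.7,-0.65,0],
    [0.7,-0.65,0],
    [0.7,-0.65,0],
    [0.7,-0.65,0],
    [0.7,-0.65,0],
    [0.4,-0.35,0],
    [0.31,-0.25,0]
  ],
  "jaw": [-1,-1,-1,-1,-1,-1,-1,-1,-1,-1]
}}

```text
clock: 14.7
tool_pos: [0.4553, -0.0074, 0.3288]
eef_rot: [0.622, 0.783, -0.001, -0.001]
contact_force: [0.2, -0.1, -0.7]
opening: 0.998
```

Emit:
{"fn": "move_arm", "kwargs": {
  "turn": [
    [0,0,0.018],
    [0,0,0.018],
    [0,0,0.018],
    [0,0,0.018],
    [0,0,0.018],
    [0,0,0.018],
    [0,0,0.018],
    [0,0,0.018],
    [0,0,0.018],
    [0,0,0.018]
  ],
  "dp": [
    [0,0,0],
    [0,0,0],
    [0,0,0],
    [0,0,0],
    [0,0,0],
    [0,0,0],
    [0,0,0],
    [0,0,0],
    [0,0,0],
    [0,0,0]
  ],
  "jaw": [-1,-1,-1,-1,-1,-1,-1,-1,-1,-1]
}}

```text
clock: 15.53
tool_pos: [0.4573, -0.0082, 0.3288]
eef_rot: [0.946, 0.324, -0.001, -0.0]
contact_force: [0.1, -0.2, 0.2]
opening: 0.998
```

Emit:
{"fn": "move_arm", "kwargs": {
  "turn": [
    [0,0,0.018],
    [0,0,0.018],
    [0,0,0.018],
    [0,0,0.016],
    [0,0,0],
    [0,0,0]
  ],
  "dp": [
    [0,0,0],
    [0,0,0],
    [0,0,0],
    [0,0,0],
    [0,0,0],
    [0,0,0]
  ],
  "jaw": [-1,-1,-1,-1,-1,-1]
}}

```text
clock: 16.03
tool_pos: [0.4574, -0.008, 0.329]
eef_rot: [0.993, 0.114, -0.001, 0.0]
contact_force: [-0.0, -0.3, 0.7]
opening: 1.0
```

```bash
python3 - <<'E'
from h import *
snap('wrist','w8.png')
go([.4575,-.007,.2015],13,8)
E
```

```text
t 16.0833 pos [ 0.4575 -0.008   0.3291] xang 13.07 tilt 0.05 q [ 0.2   0.37 -0.4   1.91  0.18  0.9  -1.63] F [ 0.8  0.7 -0.1] op 0.997
units [ 0.015 -0.04   5.103] per row [ 0.0019 -0.005   0.6379]
turn z units 0.00020623507625319663
```

View pics/w8.png

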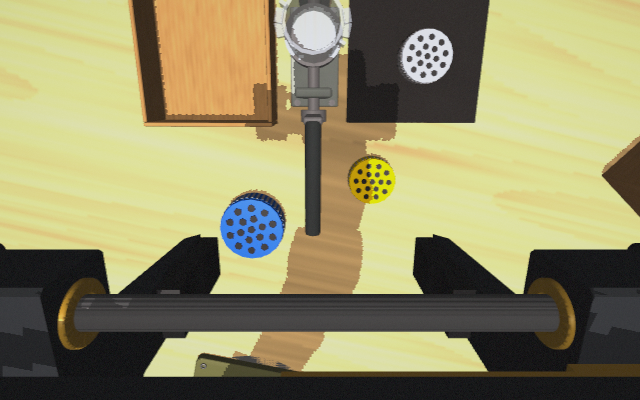

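The pin is vertical in the wrist image at u ≈ 313, lined up between the fingers. Descending and gripping.

Emit:
{"fn": "move_arm", "kwargs": {
  "turn": [
    [0,0,0],
    [0,0,0],
    [0,0,0],
    [0,0,0],
    [0,0,0],
    [0,0,0],
    [0,0,0],
    [0,0,0],
    [0,0,0],
    [0,0,0]
  ],
  "dp": [
    [0,-0.04,0.4],
    [0,0,0.6],
    [0,0,0.7],
    [0,0,0.7],
    [0,0,0.7],
    [0,0,0.7],
    [0,0,0.6],
    [0,0,0.4],
    [0,0,0.3],
    [0,0,0]
  ],
  "jaw": [-1,-1,-1,-1,-1,-1,-1,-1,-1,-1]
}}

```text
clock: 16.92
tool_pos: [0.4566, -0.007, 0.2007]
eef_rot: [0.994, 0.113, -0.001, -0.0]
contact_force: [-1.3, -0.7, -0.9]
opening: 0.997
```

Emit:
{"fn": "move_arm", "kwargs": {
  "turn": [
    [0,0,0],
    [0,0,0],
    [0,0,0],
    [0,0,0],
    [0,0,0],
    [0,0,0],
    [0,0,0],
    [0,0,0],
    [0,0,0],
    [0,0,0]
  ],
  "dp": [
    [0,0,0],
    [0,0,0],
    [0,0,0],
    [0,0,0],
    [0,0,0],
    [0,0,0],
    [0,0,0],
    [0,0,0],
    [0,0,0],
    [0,0,0]
  ],
  "jaw": [1,1,1,1,1,1,1,1,1,1],
  "newtons": 20
}}

```text
clock: 17.75
tool_pos: [0.4574, -0.007, 0.202]
eef_rot: [0.994, 0.112, 0.0, 0.0]
contact_force: [-0.4, -0.5, -0.0]
opening: 0.268
```

```bash
python3 - <<'E'
from h import *
go([.4575,-.007,.2015],13,8)
# arc increments per row, tool frame: y_tool = -stand y (xang13: tool y points to -77deg)
th=np.radians(np.linspace(0,126,29));y=.06*np.sin(th);z=.06*np.cos(th)
print(np.c_[np.degrees(th[1:]),-np.diff(y)/.025,-np.diff(z)/.025].round(3))
E
```

```text
t 17.75 pos [ 0.4574 -0.007   0.202 ] xang 12.92 tilt 0.0 q [ 0.12  0.55 -0.32  2.09  0.32  0.55 -1.77] F [-0.4 -0.5 -0. ] op 0.268
units [0.002 0.002 0.019] per row [0.0003 0.0002 0.0024]
turn z units -0.00023560517126447342
[[ 4.500e+00 -1.880e-01  7.000e-03]
 [ 9.000e+00 -1.870e-01  2.200e-02]
 [ 1.350e+01 -1.850e-01  3.700e-02]
 [ 1.800e+01 -1.810e-01  5.100e-02]
 [ 2.250e+01 -1.770e-01  6.500e-02]
 [ 2.700e+01 -1.710e-01  7.900e-02]
 [ 3.150e+01 -1.640e-01  9.200e-02]
 [ 3.600e+01 -1.570e-01  1.050e-01]
 [ 4.050e+01 -1.480e-01  1.170e-01]
 [ 4.500e+01 -1.380e-01  1.280e-01]
 [ 4.950e+01 -1.280e-01  1.380e-01]
 [ 5.400e+01 -1.170e-01  1.480e-01]
 [ 5.850e+01 -1.050e-01  1.570e-01]
 [ 6.300e+01 -9.200e-02  1.640e-01]
 [ 6.750e+01 -7.900e-02  1.710e-01]
 [ 7.200e+01 -6.500e-02  1.770e-01]
 [ 7.650e+01 -5.100e-02  1.810e-01]
 [ 8.100e+01 -3.700e-02  1.850e-01]
 [ 8.550e+01 -2.200e-02  1.870e-01]
 [ 9.000e+01 -7.000e-03  1.880e-01]
 [ 9.450e+01  7.000e-03  1.880e-01]
 [ 9.900e+01  2.200e-02  1.870e-01]
 [ 1.035e+02  3.700e-02  1.850e-01]
 [ 1.080e+02  5.100e-02  1.810e-01]
 [ 1.125e+02  6.500e-02  1.770e-01]
 [ 1.170e+02  7.900e-02  1.710e-01]
 [ 1.215e+02  9.200e-02  1.640e-01]
 [ 1.260e+02  1.050e-01  1.570e-01]]
```

Opening 0.268 means 23.6 mm, but the pin is 12 mm, so the fingers may still be closing. I wait and look.

Emit:
{"fn": "move_arm", "kwargs": {
  "turn": [
    [0,0,0],
    [0,0,0],
    [0,0,0],
    [0,0,0],
    [0,0,0]
  ],
  "dp": [
    [0,0,0],
    [0,0,0],
    [0,0,0],
    [0,0,0],
    [0,0,0]
  ],
  "jaw": [1,1,1,1,1]
}}

```text
clock: 18.17
tool_pos: [0.4573, -0.0065, 0.202]
eef_rot: [0.994, 0.113, -0.0, -0.0]
contact_force: [-1.0, 3.0, 0.8]
opening: 0.119
```

```bash
python3 - <<'E'
from h import *
snap('wrist','w9.png');snap('scene','s9.png')
cv2.imwrite('pics/s9c.png',cv2.resize(load('s9')[2][90:290,240:460],None,fx=3,fy=3))
go([.4575,-.007,.2015],13,8)
E
```

```text
t 18.2667 pos [ 0.4573 -0.0066  0.202 ] xang 12.94 tilt 0.02 q [ 0.12  0.55 -0.32  2.09  0.32  0.55 -1.77] F [-0.8  3.9  0.4] op 0.12
units [0.002 0.019 0.018] per row [0.0003 0.0024 0.0023]
turn z units -0.0001538693042403357
```

View pics/s9c.png

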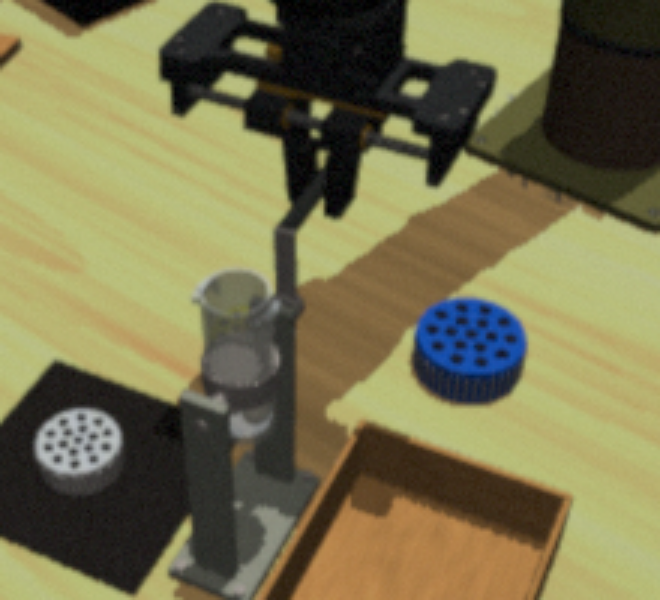

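View pics/w9.png

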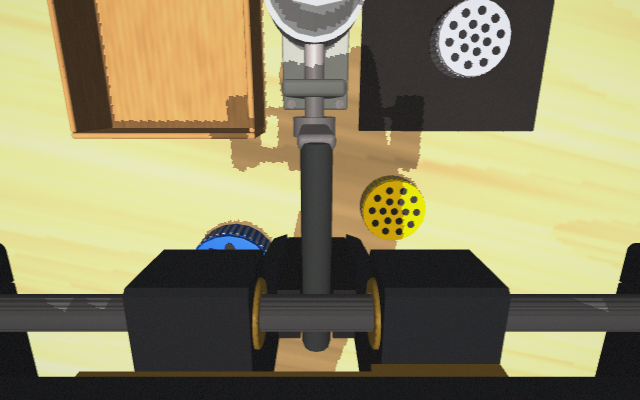

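The pin is gripped (opening 0.12, about 11 mm). Now I swing the crank along the 60 mm arc towards the carton (tool −y).

Emit:
{"fn": "move_arm", "kwargs": {
  "turn": [
    [0,0,0],
    [0,0,0],
    [0,0,0],
    [0,0,0],
    [0,0,0],
    [0,0,0],
    [0,0,0],
    [0,0,0],
    [0,0,0],
    [0,0,0]
  ],
  "dp": [
    [0,-0.188,0.007],
    [0,-0.187,0.022],
    [0,-0.185,0.037],
    [0,-0.181,0.051],
    [0,-0.177,0.065],
    [0,-0.171,0.079],
    [0,-0.164,0.092],
    [0,-0.157,0.105],
    [0,-0.148,0.117],
    [0,-0.138,0.128]
  ],
  "jaw": [1,1,1,1,1,1,1,1,1,1]
}}

```text
clock: 19.1
tool_pos: [0.4485, 0.0319, 0.1844]
eef_rot: [0.994, 0.111, 0.0, 0.002]
contact_force: [2.5, -5.5, 1.1]
opening: 0.111
```

```bash
cat > arc.py <<'E'
from h import *
def arc():
    s=r.get_state();a=np.radians(13);d=s['tool_pos']-np.array([.4575,-.007,.202])
    y=-np.sin(a)*d[0]+np.cos(a)*d[1];x=np.cos(a)*d[0]+np.sin(a)*d[1];z=d[2]+.06
    print('x',x.round(4),'y',y.round(4),'z',z.round(4),'rad',np.hypot(y,z).round(4),'ang',np.degrees(np.arctan2(y,z)).round(1),'F',s['contact_force'].round(1),'op',round(s['opening'],3),'q',s['q'].round(2),'M',s['moment'].round(2))
E
python3 -c "
from arc import *
arc()"
```

```text
x -0.0 y 0.0399 z 0.0424 rad 0.0582 ang 43.3 F [ 2.5 -5.5  1.1] op 0.111 q [ 0.    0.57 -0.28  2.13  0.34  0.48 -1.88] M [-1.38 -0.42  0.03]
```

Emit:
{"fn": "move_arm", "kwargs": {
  "turn": [
    [0,0,0],
    [0,0,0],
    [0,0,0],
    [0,0,0],
    [0,0,0],
    [0,0,0],
    [0,0,0],
    [0,0,0],
    [0,0,0],
    [0,0,0]
  ],
  "dp": [
    [0,-0.128,0.138],
    [0,-0.117,0.148],
    [0,-0.105,0.157],
    [0,-0.092,0.164],
    [0,-0.079,0.171],
    [0,-0.065,0.177],
    [0,-0.051,0.181],
    [0,-0.037,0.185],
    [0,-0.022,0.187],
    [0,-0.007,0.188]
  ],
  "jaw": [1,1,1,1,1,1,1,1,1,1]
}}

```text
clock: 19.93
tool_pos: [0.4438, 0.0528, 0.1416]
eef_rot: [0.994, 0.113, 0.0, -0.001]
contact_force: [-0.4, 0.8, 5.4]
opening: 0.101
```

```bash
python3 -c "
from arc import *
arc()
snap('scene','s10.png')
cv2.imwrite('pics/s10c.png',cv2.resize(load('s10')[2][90:290,240:460],None,fx=3,fy=3))
"
```

```text
x 0.0001 y 0.0613 z -0.0004 rad 0.0613 ang 90.4 F [-0.4  0.8  5.4] op 0.101 q [-0.09  0.65 -0.21  2.18  0.38  0.35 -1.96] M [-0.02  0.18 -0.03]
```

View pics/s10c.png

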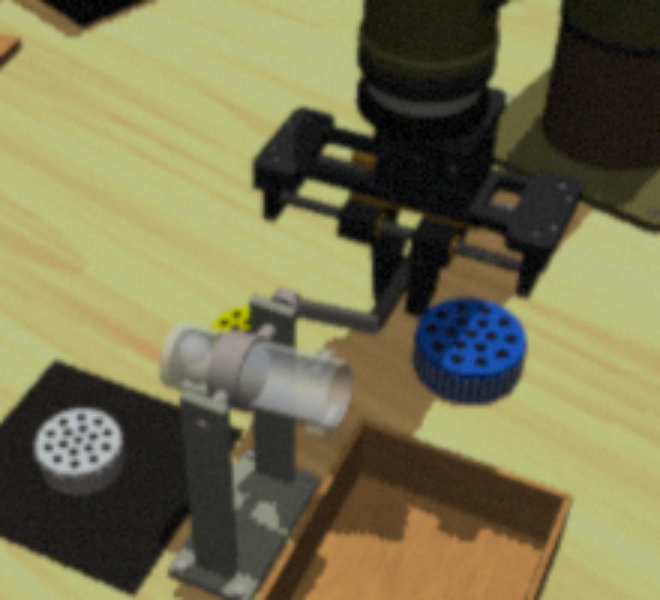

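The jar is now about horizontal and the crank follows. Completing the arc.

Emit:
{"fn": "move_arm", "kwargs": {
  "turn": [
    [0,0,0],
    [0,0,0],
    [0,0,0],
    [0,0,0],
    [0,0,0],
    [0,0,0],
    [0,0,0],
    [0,0,0],
    [0,0,0],
    [0,0,0]
  ],
  "dp": [
    [0,0.007,0.188],
    [0,0.022,0.187],
    [0,0.037,0.185],
    [0,0.051,0.181],
    [0,0.065,0.177],
    [0,0.079,0.171],
    [0,0.092,0.164],
    [0,0.06,0.09],
    [0,0,0],
    [0,0,0]
  ],
  "jaw": [1,1,1,1,1,1,1,1,1,1]
}}

```text
clock: 20.82
tool_pos: [0.4448, 0.0485, 0.1072]
eef_rot: [0.993, 0.117, -0.0, -0.005]
contact_force: [-3.7, 14.1, -7.3]
opening: 0.099
```

```bash
python3 -c "
from arc import *
arc()
snap('scene','s11.png');snap('top','t11.png')
cv2.imwrite('pics/s11c.png',np.hstack([cv2.resize(load('s11')[2][140:340,240:460],None,fx=2,fy=2),cv2.resize(load('t11')[2][130:280,190:330],(373,400))]))
"
```

```text
x 0.0001 y 0.057 z -0.0348 rad 0.0667 ang 121.4 F [-3.7 14.1 -7.3] op 0.099 q [-0.1   0.72 -0.16  2.2   0.42  0.25 -1.97] M [ 2.6   0.69 -0.04]
```

View pics/s11c.png

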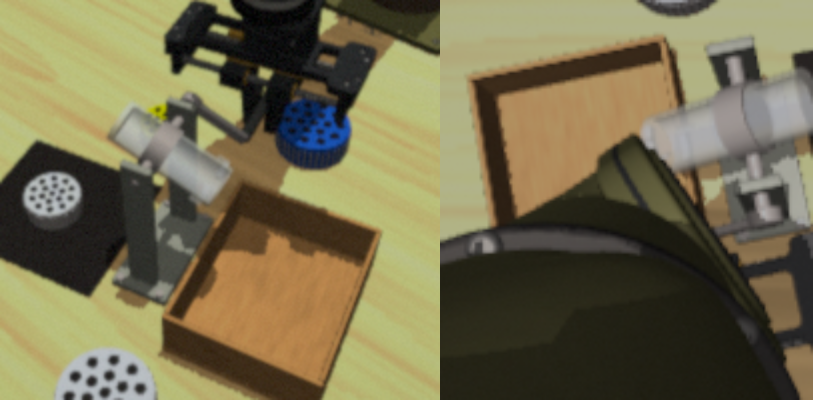

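```bash
cat >> arc.py <<'E'
def plane(f,u,v,xs):
    K,C,_=load(f);o,d=ray(K,C,u,v);a=np.radians(13);n=np.array([np.cos(a),np.sin(a),0]);c=np.array([.5725,.0195,0])
    t=(xs-n@(o-c))/(n@d);P=o+t*d-c
    y=-np.sin(a)*P[0]+np.cos(a)*P[1];return y.round(4),(P[2]-.16).round(4),np.degrees(np.arctan2(y,P[2]-.16)).round(1)
E
python3 -c "
from arc import *
cv2.imwrite('pics/s11d.png',cv2.resize(load('s11')[2][170:260,280:400],None,fx=6,fy=6))
print(plane('s7',335,168,-.062))
for p in [(361.5,207.5)]: print(plane('s11',*p,-.067))
"
```

```text
(np.float64(0.003), np.float64(0.0616), np.float64(2.8))
(np.float64(0.0566), np.float64(-0.0207), np.float64(110.0))
```

View pics/s11d.png

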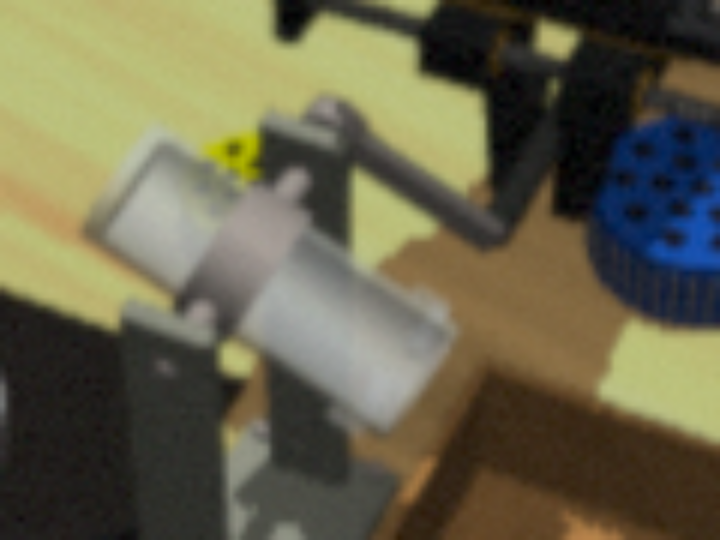

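The jar is at about 110°, but the pin has slipped some 14 mm up the pads. I re-grip at the pin's present position with more force.

Emit:
{"fn": "move_arm", "kwargs": {
  "turn": [
    [0,0,0],
    [0,0,0],
    [0,0,0],
    [0,0,0],
    [0,0,0],
    [0,0,0],
    [0,0,0],
    [0,0,0],
    [0,0,0],
    [0,0,0]
  ],
  "dp": [
    [0,-0.2,0],
    [0,-0.18,0],
    [0,0,0],
    [0,0,0],
    [0,0,-0.2],
    [0,0,-0.2],
    [0,0,-0.15],
    [0,0,0],
    [0,0,0],
    [0,0,0]
  ],
  "jaw": [0.3,0.3,0.3,0.3,0.3,0.3,0.3,0.3,0.3,0.3]
}}

```text
clock: 21.75
tool_pos: [0.4443, 0.0505, 0.1223]
eef_rot: [0.994, 0.112, 0.0, 0.0]
contact_force: [-0.7, -0.3, 0.5]
opening: 0.351
```

```bash
python3 -c "
from arc import *
arc()
snap('scene','s12.png')
cv2.imwrite('pics/s12d.png',cv2.resize(load('s12')[2][150:260,280:400],None,fx=5,fy=5))
"
```

```text
x 0.0001 y 0.059 z -0.0197 rad 0.0622 ang 108.5 F [-0.7 -0.3  0.5] op 0.351 q [-0.11  0.69 -0.17  2.19  0.4   0.29 -1.97] M [ 0.04 -0.01 -0.  ]
```

View pics/s12d.png

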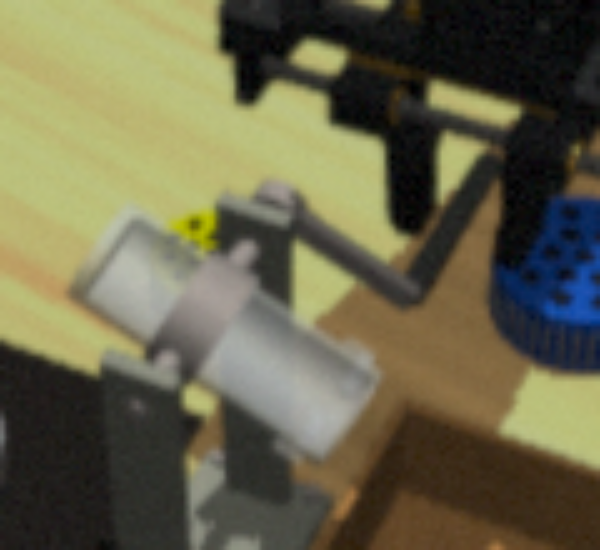

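Emit:
{"fn": "move_arm", "kwargs": {
  "turn": [
    [0,0,0],
    [0,0,0],
    [0,0,0],
    [0,0,0],
    [0,0,0],
    [0,0,0],
    [0,0,0],
    [0,0,0]
  ],
  "dp": [
    [0,0.07,0],
    [0,0,0],
    [0,0,0],
    [0,0,0],
    [0,0,0],
    [0,0,0],
    [0,0,0],
    [0,0,0]
  ],
  "jaw": [1,1,1,1,1,1,1,1],
  "newtons": 50
}}

```text
clock: 22.47
tool_pos: [0.4446, 0.0486, 0.1221]
eef_rot: [0.994, 0.112, -0.0, 0.0]
contact_force: [0.6, -0.4, -1.6]
opening: 0.119
```

```bash
python3 -c "
from arc import *
arc()
"
```

```text
x -0.0001 y 0.0571 z -0.0199 rad 0.0604 ang 109.2 F [ 0.6 -0.4 -1.6] op 0.119 q [-0.1   0.69 -0.17  2.19  0.4   0.29 -1.97] M [-0.54 -0.18  0.02]
```

Emit:
{"fn": "move_arm", "kwargs": {
  "turn": [
    [0,0,0],
    [0,0,0],
    [0,0,0],
    [0,0,0],
    [0,0,0],
    [0,0,0],
    [0,0,0],
    [0,0,0]
  ],
  "dp": [
    [0,0.057,0.148],
    [0,0.052,0.114],
    [0,0.058,0.112],
    [0,0.064,0.108],
    [0,0.069,0.104],
    [0,0,0],
    [0,0,0],
    [0,0,0]
  ],
  "jaw": [1,1,1,1,1,1,1,1]
}}

```text
clock: 23.13
tool_pos: [0.4463, 0.042, 0.1087]
eef_rot: [0.994, 0.113, 0.001, 0.0]
contact_force: [-2.5, -0.4, 16.2]
opening: 0.12
```

```bash
python3 -c "
from arc import *
arc()
snap('scene','s13.png')
cv2.imwrite('pics/s13d.png',cv2.resize(load('s13')[2][160:340,260:440],None,fx=3.3,fy=3.3))
"
```

```text
x 0.0001 y 0.0503 z -0.0333 rad 0.0603 ang 123.5 F [-2.5 -0.4 16.2] op 0.12 q [-0.1   0.72 -0.15  2.2   0.42  0.25 -1.97] M [-0.18  0.52  0.02]
```

View pics/s13d.png

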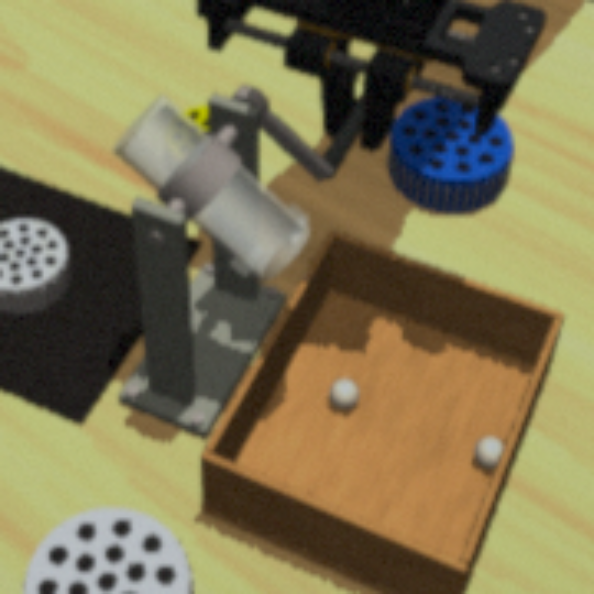

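Both balls are in the carton, at crop (344,395) and (489,451), and the cap is still flat on the mat. Releasing and retreating.

Emit:
{"fn": "move_arm", "kwargs": {
  "turn": [
    [0,0,0],
    [0,0,0],
    [0,0,0],
    [0,0,0],
    [0,0,0],
    [0,0,0],
    [0,0,0],
    [0,0,0]
  ],
  "dp": [
    [0,0,-0.05],
    [0,0,0],
    [0,0,0],
    [0,0,0],
    [0,0,0],
    [0,0,0],
    [0,0,0],
    [0,0,0]
  ],
  "jaw": [0.3,0,0,0,0,0,0,0]
}}

```text
clock: 23.85
tool_pos: [0.4462, 0.0417, 0.1087]
eef_rot: [0.994, 0.112, -0.0, 0.0]
contact_force: [-0.3, -0.1, 0.1]
opening: 0.504
```

Emit:
{"fn": "move_arm", "kwargs": {
  "turn": [
    [0,0,0],
    [0,0,0],
    [0,0,0],
    [0,0,0],
    [0,0,0],
    [0,0,0],
    [0,0,0],
    [0,0,0],
    [0,0,0],
    [0,0,0]
  ],
  "dp": [
    [0,0,-0.3],
    [0,0,-0.6],
    [0,0,-0.8],
    [0,0,-0.8],
    [0,0,-0.8],
    [0,0,-0.8],
    [0,0,-0.8],
    [0,0,-0.8],
    [0,0,0],
    [0,0,0]
  ],
  "jaw": [0,0,0,0,0,0,0,0,0,0]
}}

```text
clock: 24.68
tool_pos: [0.4467, 0.0416, 0.2523]
eef_rot: [0.994, 0.112, 0.001, 0.0]
contact_force: [-0.8, -0.6, 0.2]
opening: 0.498
```

```bash
python3 -c "
from arc import *
arc()
snap('scene','s14.png');snap('top','t14.png')
cv2.imwrite('pics/s14d.png',cv2.resize(load('s14')[2][120:360,200:460],None,fx=2.5,fy=2.5))
K,C,im=load('s14');g=cv2.cvtColor(im,cv2.COLOR_BGR2HSV)
m=((g[...,1]<60)&(g[...,2]>110)).astype(np.uint8)
for c in cv2.findContours(m,0,2)[0]:
    if 25<cv2.contourArea(c)<150:
        (u,v),rr=cv2.minEnclosingCircle(c);P=onz(K,C,u,v,.014);d=P-np.array([.5725,.0195,0]);a=np.radians(13)
        print((u,v),rr,P.round(3),'stand x,y',(np.cos(a)*d[0]+np.sin(a)*d[1]).round(3),(-np.sin(a)*d[0]+np.cos(a)*d[1]).round(3))
"
```

```text
x 0.0004 y 0.0498 z 0.1103 rad 0.121 ang 24.3 F [-0.8 -0.6  0.2] op 0.498 q [ 0.05  0.46 -0.36  2.05  0.26  0.67 -1.82] M [-0.02 -0.    0.01]
(236.5, 388.0) 12.298474311828613 [0.848 0.074 0.014] stand x,y 0.28 -0.009
(407.8846130371094, 296.26922607421875) 3.894031286239624 [0.528 0.2   0.014] stand x,y -0.002 0.186
(319.5, 284.0) 5.852449893951416 [0.614 0.051 0.014] stand x,y 0.047 0.022
(363.70001220703125, 278.5) 3.7337265014648438 [0.549 0.112 0.014] stand x,y -0.002 0.095
(320.0, 250.5) 8.558721542358398 [ 0.55  -0.001  0.014] stand x,y -0.027 -0.015
(307.6000061035156, 223.0) 7.6656012535095215 [ 0.508 -0.074  0.014] stand x,y -0.084 -0.076
```

View pics/s14d.png

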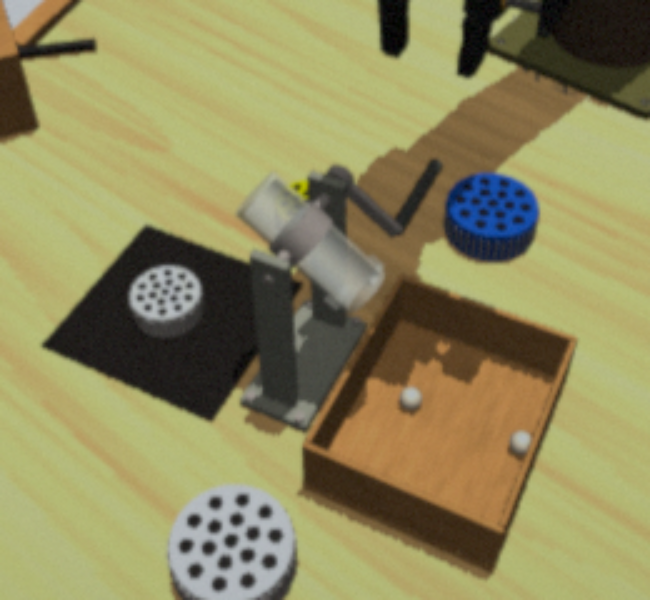

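Both balls are still (pixels (364,279) and (408,296), as before), at carton y ≈ −0.030 and +0.061, resting on the floor. The cap is flat on the mat and the gripper is clear of everything.

```bash
python3 -c "
from h import *
print(r.finish_job(), r.get_state()['clock'])"
```

```text
the job is handed in; nothing more can be done
the job is handed in; nothing more can be done
```

I handed the job in with both balls in the carton and the cap flat, right way up, on the mat. `finish_job` gives no verdict, so this rests on my own last checks.

- **Cap:** I gripped the smaller grey cap on the jar, turned it about 98° anticlockwise, lifted it off with no resistance and set it down at about (0.60, -0.11). It lay flat there in every later picture.
- **Tipping:** I swung the crank towards the carton. At about 110° the pin slipped some 14 mm up the pads under the 20 N grip. I re-gripped it at 50 N and went on to about 124°, where both balls rolled out.
- **Last checks:** The balls were at about -0.030 m and +0.061 m across the carton (limit ±0.07). One lies close to the far wall. Neither had moved by more than about 1 pixel between the last two pictures. The gripper was clear of everything with about zero force, at about 24.8 s of the 67 s allowed.
- **Disagreements:** The cameras differed by up to about 5 mm on where the stand is, so I used a middle value; the cap, pin and radius checks fitted it.

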